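# Change the battery pack in an infusion-pump base

## Task

Change the pump base's battery: lift the blue cover off its pins and set it down flat on the table, put the spent red pack in the teal tray, then lay the green pack from the orange bin flat in its place in the bay. Finally seat the cover back over both pins, fully down. Set things down gently rather than dropping them, and do not disturb anything else.

Things in the scene. Friction and masses are not known exactly. Their poses are not given: they have to be found in the camera images.
- pump_base: White infusion-pump base, fixed, placed anew each time: 124 (x) x 190 (y) x 50 high. Origin: centre of its underside on the table, z up. Its top has an open battery bay, 90 (x) x 110 (y), floor 8 above the table. Two upright steel pins, diameter 8, stand on its top at y = +78 and -78 (x = 0), 14 tall, the upper 6 tapered to 3 (lengths in mm).
- bay (a point): Centre of the battery's place on the bay floor of the pump base, 8 above the table; axes as the pump base. Four black ribs 8 high frame it (space 74 in x, 32 in y); a pack lies there with its long axis along the base's x
- cover: Loose blue metal cover plate, 0.26 kg, 118 (x) x 184 (y) x 5 thick, at the start on the pump base, pins through its 13 mm holes at y = +78 and -78 (x = 0). Origin: centre of its underside (then 50 above the table), z up. Fits either way round (half turn). Centred on top a solid black bar handle, 80 long (x), 18 wide (y), its top 35 above the origin (lengths in mm).
- spent_pack: Spent battery pack, red with black ends, 64 (x) x 26 (y) x 34 high, about 0.11 kg, starting between the ribs in the bay under the cover. Origin: centre of its underside; long axis x, z up. Ends alike (lengths in mm).
- fresh_pack: Fresh battery pack, green with black ends, same size and origin as the spent one, upright in one compartment of the orange bin. May go in either end first (lengths in mm).
- bin: Orange open bin, fixed, on the left or the right: 268 (x) x 98 (y) x 22 high, walls and floor 4 thick, three compartments about 84 x 90 centred at x = -88, 0, +88. Origin: centre of its underside. One holds the fresh pack, long axis roughly along the bin's y; which one varies. The others hold the yellow pack and the amber jar (lengths in mm).
- tray: Teal open discard tray, fixed, on the other side from the bin: 210 (x) x 150 (y) x 35 high, walls and floor 4 thick. Origin: centre of its underside. A vial stands in the half at +x; the half at -x is empty (lengths in mm).
- yellow_pack: yellow battery pack for another machine, same size and shape as the others, in a bin compartment (sizes in mm). Origin: centre of its underside. Not to be disturbed
- amber_jar: amber jar, diameter 34, height 45, upright in a bin compartment (sizes in mm). Origin: centre of its underside. Not to be disturbed
- vial: small clear vial with grey cap, diameter 26, height 45, upright in the tray near its +x end (sizes in mm). Origin: centre of its underside. Not to be disturbed
- pill_tub: white tub with red cap, diameter 42, height 55, upright on the table beyond the pump base (sizes in mm). Origin: centre of its underside. Not to be disturbed
- carton: white carton 40 x 90 x 45 high, on the table beyond the pump base (sizes in mm). Origin: centre of its underside. Not to be disturbed
- spool: blue spool, diameter 52, height 30, on the table beyond the pump base (sizes in mm). Origin: centre of its underside. Not to be disturbed; the table between the pump base and the robot is clear
Mind the look-alikes: they are no part of the job. Leave any purple look-alike of the pump_base alone.

How it is judged:
By the outcome, as a careful person would: the job done as asked, in the order asked, and still so for the second after the job is handed in, with the robot touching nothing.
It also fails if it takes over 72 s, if anything falls off the work surface, if the arm or the gripper's body presses on something with over 40 N, if the wrist force passes 120 N, or if a joint passes its speed limit or range.

## Robot

A 7-joint arm with a two-finger parallel gripper is mounted at the origin on the work surface. World frame = base frame: x ahead of the robot, y to its left, z up, the work surface at z = 0. Lengths are in mm, angles in rad, forces in N, time in s.
With the tool pointing down it reaches from about 400 to 875 mm from the base axis. Payload 4.4 kg.
Tool frame: the origin (TCP) lies at the very end of the fingers, on their centre line; the grasp point (between the pads) lies 19 mm behind it (ctrl.grasp_offset is the distance from the TCP to the grasp point, in mm); z points along the fingers, y is the line along which they close (so a half turn about z gives the same grasp; the last joint's range is limited). The gripper opens to 85 mm and grips with 20 to 120 N. Pads are 22 mm wide; open, the fingers measure 114 mm over their backs; the gripper's body (76 mm by 85 mm) begins 54 mm behind the grasp point. The pads swing forward as they close: fully open they stand 13 mm farther back than shut.
Start: joints at [-1.224, 0.628, 0.038, 1.517, -0.027, 0.996, -0.02], TCP at [260.743, 595.425, 231.313] pointing down, gripper open.
Joint ranges: [-3.06, 3.06], [-0.37, 2.12], [-1.25, 1.32], [0.18, 2.47], [-1.1, 4.24], [0.23, 1.98], [-2.94, 2.94]. Speed limits (rad/s): [2.57, 2.57, 3.14, 3.14, 3.14, 3.14, 3.14].

## Interface

Orientations are given as [roll, pitch, yaw] about the fixed x, y, z axes, in that order (R = Rz(yaw) Ry(pitch) Rx(roll)).
In Python, from cell import status, cams, ctrl gives the robot as it stands.
- The arm moves only by the tool move_arm, never from a script. Its argument "plan" is a list of rows, each a list of 3 entries, a list of its own where there are three numbers: the shift along the world's x, y, z in mm, then the turn, a rotation vector about the world's x, y, z in degrees, then the opening, from 0 (shut) to 1 (fully open). In form: [[[x, y, z], [wx, wy, wz], gripper], ...]. A call has 1 to 10 rows; each row shifts and turns the commanded pose from where the row before left it; what a row does not reach is not made up. A row lasts 1/8 s, in which the tool goes at most 62.5 mm and 10.7 degrees, less where a joint would pass 70% of its speed; a pose out of reach is approached as far as the arm can. A call with a gripper value outside its range is refused whole. The fingers move at their own pace and stop on an object; the grip force is fixed at half the most. Time passes only in rows, so rows that do not move let the fingers close. It gives the time, the measured TCP pose, the force, the opening and the grip force at its end, in the units of the state.
- status.read_state(): the state, without advancing time (a new reading comes with each control period).
- cams.get_image(name): name is "scene" or "top"; returns the picture (384x512x3 uint8, blue, green, red); there is no depth.
- cams.camera_params(name): a dict with "K" (3x3 intrinsics, pixels), "pose" (4x4, takes a point from camera to world coordinates). Camera axes: x right, y down, z forward; pixel columns grow to the right and rows downward; lengths in mm; the calibration is good to about 2 mm. A picture is of the moment at which its call begins. camera_params takes no time and is no camera call.
- ctrl.finish_job(): hands the job in; it is judged then, once.
The state is a dict: "clock": time; "qpos": joint angles; "qd": joint speeds; "tau": joint torques, N m; "eef_pos": TCP position; "tool_rot": TCP orientation; "force": force on the tool from outside, world axes, zero at the start; "torque": the same for the moment, N m; "width": finger opening in mm; "gripper_force": force on a finger pad.
Only numpy, scipy, OpenCV 4.12 (cv2) and the standard library are available. Lean on these libraries where they do the work, as an engineer would, in place of code of your own. Each camera call takes 0.05 s, during which the arm holds its last target. There are 200 camera calls.

## Working session

There is one attempt and no reset: what is moved stays moved. The work goes in short steps, Python scripts to look and compute and a tool call to move; the robot and the scene stay as the last step left them, time stands still between calls to the robot, and variables do not carry over. Pictures are saved under pics/ and viewed, at most 10 in all, crops included, and the job is handed in when it is done.

Besides the shell and the picture viewer there is one more tool, called after "Emit:" as name(argument=value, ...) on one line, values as JSON. move_arm: Moves the arm, as the interface text tells. Its arguments: {"type":"object","properties":{"plan":{"type":"array","items":{"type":"array"}}},"required":["plan"]}

```bash
ls; mkdir -p pics
python3 - <<'E'
from cell import status,cams,ctrl
import cv2,numpy as np
s=status.read_state();print(s)
for n in("scene","top"):
    im=cams.get_image(n);cv2.imwrite(f"pics/{n}0.png",im);p=cams.camera_params(n);print(n,np.round(p["K"],1).tolist(),np.round(p["pose"],3).tolist())
E
```

```text
pics
{'clock': 0.0, 'qpos': array([-1.22381936,  0.62934332,  0.03843133,  1.51840838, -0.02702616,
        0.99630504, -0.02001877]), 'qd': array([ 5.63513694e-05, -1.44701424e-03,  8.90823051e-04, -2.34075799e-04,
        7.61746526e-04,  1.21974993e-04, -5.63316626e-04]), 'tau': array([ 6.63465180e-04, -5.63405585e+01,  1.22617945e+00, -1.93450713e+01,
        1.09165601e-02,  1.06919889e-02,  1.36793659e-05]), 'eef_pos': array([260.45142325, 594.82784354, 230.3778088 ]), 'tool_rot': array([-3.13964591e+00, -1.62340486e-06,  2.72879036e+00]), 'force': array([0.3783402 , 0.24776763, 0.57123114]), 'torque': array([ 0.03721437,  0.03829198, -0.02542663]), 'gripper_force': 0.0, 'width': 85.14152773735275}
scene [[360.8, 0.0, 258.5], [0.0, 360.8, 188.5], [0.0, 0.0, 1.0]] [[-0.387, 0.585, -0.712, 1219.154], [0.922, 0.228, -0.314, 300.38], [-0.021, -0.778, -0.628, 679.758], [0.0, 0.0, 0.0, 1.0]]
top [[487.4, 0.0, 253.0], [0.0, 487.4, 193.2], [0.0, 0.0, 1.0]] [[-0.029, -0.99, 0.14, 355.054], [-0.999, 0.027, -0.02, 15.755], [0.016, -0.14, -0.99, 1198.371], [0.0, 0.0, 0.0, 1.0]]
```

View pics/scene0.png

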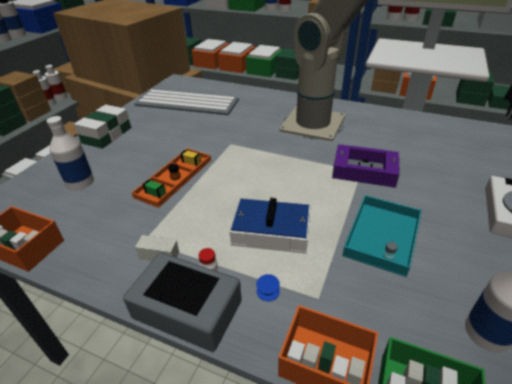

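View pics/top0.png

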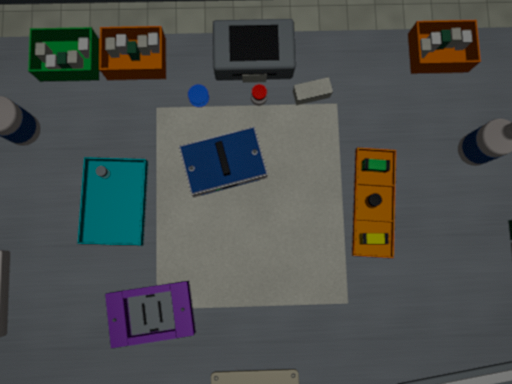

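Scene: pump base with the blue cover at about (270,225), bin on the left, tray on the right. Top: cover centre at about (223,161), handle tilted from vertical, green pack (376,165), jar (374,200), yellow pack (375,239), tray (113,202) with the vial at (101,172), purple look-alike (150,314).

```bash
cat > h.py <<'E'
from cell import status,cams,ctrl
import cv2,numpy as np
P={n:cams.camera_params(n) for n in("scene","top")}
def proj(n,p):
    T=np.linalg.inv(P[n]["pose"]);c=T[:3,:3]@np.asarray(p,float)+T[:3,3];u=P[n]["K"]@c;return u[:2]/u[2]
def plane(n,uv,z):
    T=P[n]["pose"];d=T[:3,:3]@np.linalg.inv(P[n]["K"])@np.array([uv[0],uv[1],1.]);o=T[:3,3];return (o+d*(z-o[2])/d[2])[:2]
def hsv(im):return cv2.cvtColor(im,cv2.COLOR_BGR2HSV)
def blob(n,im,lo,hi,z,box=None):
    "largest blob of a colour, mapped to plane z: centre, sizes, angle of long axis (deg), pixel area"
    m=cv2.inRange(hsv(im),np.array(lo),np.array(hi))
    if box: k=np.zeros_like(m);x0,y0,x1,y1=box;k[y0:y1,x0:x1]=1;m=m*k
    cs=cv2.findContours(m,cv2.RETR_EXTERNAL,cv2.CHAIN_APPROX_NONE)[0]
    if not cs:return None
    c=max(cs,key=cv2.contourArea)
    w=np.array([plane(n,q[0],z) for q in c],np.float32)
    r=cv2.minAreaRect(w);b=cv2.boxPoints(r);e=[b[1]-b[0],b[2]-b[1]];L=max(e,key=np.linalg.norm)
    a=np.degrees(np.arctan2(L[1],L[0]));a=(a+90)%180-90
    return np.round(r[0],1),np.round(sorted(r[1]),1),round(float(a),1),cv2.contourArea(c)
E
python3 - <<'E'
from h import *
t=cv2.imread("pics/top0.png")
for q in[(223,160),(376,165),(113,202),(150,314),(200,140)]:print(q,hsv(t)[q[1],q[0]])
print("tcp px",proj("top",[260,595,231]),proj("scene",[260,595,231]))
print("cover",blob("top",t,(100,120,40),(125,255,255),55,(170,115,280,205)))
print("handle",blob("top",t,(0,0,0),(180,255,45),85,(205,130,240,185)))
print("tray",blob("top",t,(80,100,50),(98,255,255),35))
print("bin",blob("top",t,(3,120,60),(22,255,255),22,(340,140,410,265)))
print("green",blob("top",t,(45,100,50),(80,255,255),38,(340,140,410,265)))
print("yellow",blob("top",t,(24,120,60),(38,255,255),38,(340,140,410,265)))
print("gpk black incl", [np.round(plane("top",q,38)) for q in[(362,160),(389,171)]])
print("mat corners",[np.round(plane("top",q,0)) for q in[(157,107),(338,105),(347,303),(160,308)]])
print("purple",blob("top",t,(130,80,40),(160,255,255),50))
c=t[120:250,160:410];cv2.imwrite("pics/c0.png",cv2.resize(c,None,fx=3,fy=3,interpolation=cv2.INTER_CUBIC))
E
```

```text
(223, 160) [105  24  21]
(376, 165) [ 70 229 108]
(113, 202) [ 91 255 109]
(150, 314) [100  18  83]
(200, 140) [ 90   5 112]
tcp px [-56.41244023 321.46146098] [528.37769856 128.52017079]
cover (array([599.6,  62.2]), array([114.8, 179.9]), -76.5, 3424.0)
handle (array([597.3,  62. ]), array([16.9, 82.4]), 13.7, 212.0)
tray (array([511.7, 330.8]), array([152.3, 210.8]), -3.3, 5386.0)
bin (array([ 493.2, -303.8]), array([100.8, 267.8]), -5.2, 4303.0)
green (array([ 582.5, -312.1]), array([25.1, 44. ]), 86.4, 164.0)
yellow (array([ 403.6, -295.6]), array([23.8, 43.9]), 88.4, 179.0)
gpk black incl [array([ 594., -276.]), array([ 565., -340.])]
mat corners [array([752., 228.]), array([ 746., -233.]), array([ 251., -228.]), array([253., 222.])]
purple (array([244.8, 237.2]), array([125.2, 194.2]), -83.1, 4566.5)
```

View pics/c0.png

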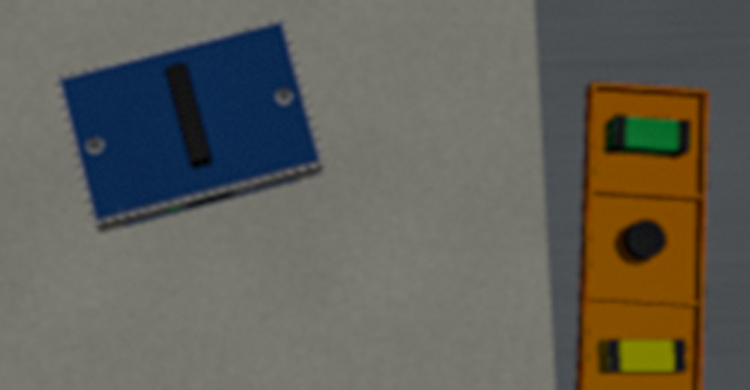

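The crop confirms the handle runs along the base's x at about 13.6° and both pins stand in the holes. The measured sizes match: cover 115x180, tray 152x211, bin 101x268. First move is to go above the handle.

Emit:
move_arm(plan=[[[28,-44,0],[0,0,4],1],[[28,-44,0],[0,0,4],1],[[28,-44,0],[0,0,4],1],[[28,-44,0],[0,0,4],1],[[28,-44,0],[0,0,4],1],[[28,-44,0],[0,0,4],1],[[28,-44,0],[0,0,4],1],[[28,-44,0],[0,0,4],1],[[28,-44,0],[0,0,3],1],[[28,-44,0],[0,0,2],1]])

```text
clock: 1.35
eef_pos: [541.3, 153.8, 231.1]
tool_rot: [3.141, -0.0, -2.907]
force: [0.3, -0.3, -1.6]
width: 85.5
gripper_force: 0.0
```

Emit:
move_arm(plan=[[[22,-35,-10],[0,0,0],1],[[22,-35,-20],[0,0,0],1],[[13.8,-23.4,-30],[0,0,0],1],[[0,0,-20],[0,0,0],1],[[0,0,0],[0,0,0],1],[[0,0,0],[0,0,0],1]])

```text
clock: 2.1
eef_pos: [598.8, 62.7, 151.9]
tool_rot: [3.141, 0.001, -2.908]
force: [-0.7, 0.8, -0.3]
width: 85.3
gripper_force: 0.0
```

Run:
```python
from h import *
for n in("scene","top"):
    im=cams.get_image(n);cv2.imwrite(f"pics/{n}1.png",im)
s=status.read_state();p=s["eef_pos"];print(p,s["tool_rot"],proj("scene",p),proj("top",p))
a=cv2.imread("pics/scene1.png")[140:290,200:360];b=cv2.imread("pics/top1.png")[100:250,140:300]
cv2.imwrite("pics/c1.png",np.hstack([cv2.resize(x,(400,375),interpolation=cv2.INTER_CUBIC) for x in(a,b)]))
```

```text
[599.1102748   62.74554326 152.43342851] [ 3.14157451e+00  1.85958307e-03 -2.90770297e+00] [272.30593438 185.59115078] [220.53193495 150.63897408]
```

View pics/c1.png

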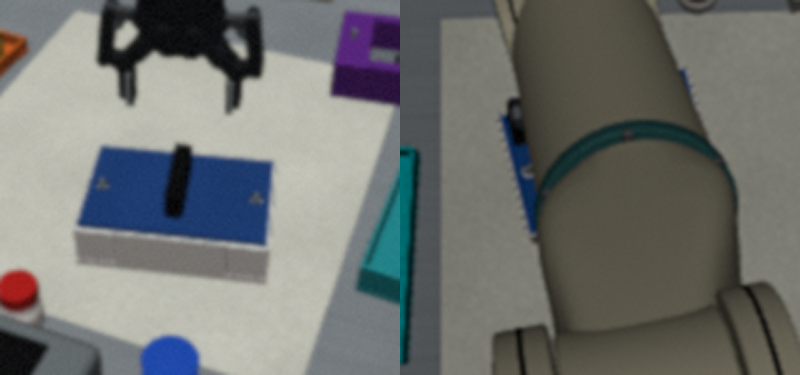

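The fingers (crop at 125,95 and 232,105) straddle the handle (178,180), which is centred and aligned. Next I descend and grip.

Emit:
move_arm(plan=[[[0,0,-25],[0,0,0],1],[[0,0,-30],[0,0,0],1],[[0,0,-23],[0,0,0],1],[[0,0,-10],[0,0,0],1],[[0,0,0],[0,0,0],0],[[0,0,0],[0,0,0],0],[[0,0,0],[0,0,0],0],[[0,0,0],[0,0,0],0],[[0,0,0],[0,0,0],0]])

```text
clock: 3.32
eef_pos: [599.2, 61.9, 64.3]
tool_rot: [-3.141, 0.001, -2.909]
force: [-1.2, -0.6, 6.7]
width: 16.5
gripper_force: 60.3
```

Emit:
move_arm(plan=[[[0,0,6],[0,0,0],0],[[0,0,12],[0,0,0],0],[[0,0,20],[0,0,0],0],[[0,0,20],[0,0,0],0],[[-14,-10,5],[0,0,0],0],[[-28,-20,0],[0,0,0],0],[[-42,-32,0],[0,0,0],0],[[-42,-30,0],[0,0,0],0],[[-28,-20,0],[0,0,0],0],[[-14,-10,0],[0,0,0],0]])

```text
clock: 4.58
eef_pos: [429.1, -61.1, 126.8]
tool_rot: [-3.141, -0.001, -2.91]
force: [0.4, -0.0, -3.0]
width: 16.6
gripper_force: 59.1
```

Emit:
move_arm(plan=[[[0,0,-20],[0,0,0],0],[[0,0,-30],[0,0,0],0],[[0,0,-25],[0,0,0],0],[[0,0,-15],[0,0,0],0],[[0,0,-10],[0,0,0],0],[[0,0,-5],[0,0,0],0],[[0,0,0],[0,0,0],0]])

```text
clock: 5.45
eef_pos: [430.5, -60.1, 25.1]
tool_rot: [-3.141, -0.003, -2.908]
force: [-0.1, -0.0, -3.0]
width: 16.5
gripper_force: 59.3
```

Emit:
move_arm(plan=[[[0,0,-5],[0,0,0],0],[[0,0,-3],[0,0,0],0],[[0,0,-1.5],[0,0,0],0],[[0,0,0],[0,0,0],0]])

```text
clock: 5.95
eef_pos: [429.8, -60.5, 16.0]
tool_rot: [-3.141, -0.004, -2.908]
force: [-0.2, -0.4, -3.4]
width: 16.7
gripper_force: 59.4
```

Emit:
move_arm(plan=[[[0,0,-1],[0,0,0],0],[[0,0,-1],[0,0,0],0],[[0,0,0],[0,0,0],0]])

```text
clock: 6.32
eef_pos: [429.4, -60.6, 14.2]
tool_rot: [-3.14, -0.004, -2.908]
force: [-0.7, -0.3, 2.6]
width: 16.8
gripper_force: 60.3
```

Emit:
move_arm(plan=[[[0,0,0],[0,0,0],0.4],[[0,0,0],[0,0,0],0.6],[[0,0,0],[0,0,0],0.6],[[0,0,15],[0,0,0],0.6],[[0,0,40],[0,0,0],0.6],[[0,0,50],[0,0,0],0.6],[[0,0,20],[0,0,0],0.6]])

```text
clock: 7.2
eef_pos: [430.1, -60.6, 141.0]
tool_rot: [-3.14, -0.001, -2.909]
force: [0.3, -0.2, -0.0]
width: 51.4
gripper_force: 0.0
```

Run:
```python
from h import *
for n in("scene","top"):
    im=cams.get_image(n);cv2.imwrite(f"pics/{n}2.png",im)
    bx=(200,180,330,270) if n=="scene" else (170,115,280,205)
    for lo,hi in(((0,120,50),(8,255,255)),((172,120,50),(180,255,255))): print(n,"red",blob(n,im,lo,hi,42,bx))
    if n=="top":print("cover", blob(n,im,(100,120,40),(125,255,255),5,(220,180,360,290)))
a=cv2.imread("pics/scene2.png")[160:310,150:350];b=cv2.imread("pics/top2.png")[110:260,160:360]
cv2.imwrite("pics/c2.png",np.hstack([cv2.resize(x,(400,300),interpolation=cv2.INTER_CUBIC) for x in(a,b)]))
```

```text
scene red (array([764.3, -33.9]), array([32.2, 46. ]), 30.0, 172.0)
scene red (array([775.5, -17.5]), array([0., 0.]), 0.0, 0.0)
top red (array([601.6,  64.3]), array([25.7, 46.4]), 15.1, 167.5)
top red (array([579.4,  60.3]), array([0., 0.]), 0.0, 0.0)
cover (array([421.8, -24.8]), array([108. , 113.9]), 13.4, 1222.5)
```

View pics/c2.png

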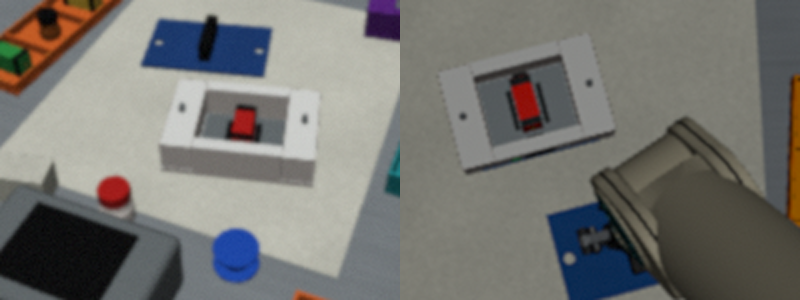

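The cover lies flat on the table, and the red pack sits between the ribs with its long axis along the base's x. Pins show in the top image at about (191,168) and (254,151). I'll locate the base more exactly.

Run:
```python
from h import *
im=cv2.imread("pics/top2.png");g=cv2.cvtColor(im,cv2.COLOR_BGR2GRAY)
pp=[]
for u,v in((191,168),(254,151)):
    w=g[v-6:v+7,u-6:u+7].astype(float);k=np.clip(np.median(w)-25-w,0,None);yy,xx=np.mgrid[-6:7,-6:7]
    c=np.array([u+(k*xx).sum()/k.sum(),v+(k*yy).sum()/k.sum()]);q=plane("top",c,58);pp.append(q);print(c,q)
a,b=pp;print("mid",(a+b)/2,"dist",np.linalg.norm(a-b),"yaw",np.degrees(np.arctan2(*(a-b)[::-1]))-90)
# bay opening (grey floor): rect of opening edges at z=50 ; white top outline
m=cv2.inRange(hsv(im),np.array((0,0,128)),np.array((180,40,255)));
print(g[130,175],g[150,200],g[230,200])
# black ends + ribs
print("dark",blob("top",im,(0,0,0),(180,255,60),16,(205,138,240,178)))
im=cv2.imread("pics/scene2.png");print("pins scene", [np.round(proj("scene",[*q,58]),1) for q in pp], "seen approx", (150+182/2,160+107/2),(150+305/2,160+119/2))
```

```text
[191.01162791 167.78197674] [581.27137562 137.86021022]
[254.13149847 151.11620795] [617.943806   -13.28194165]
mid [599.60759081  62.28913428] dist 155.52754489792048 yaw 13.638419008590219
125 61 124
dark (array([642.4,  62.9]), array([20.7, 88. ]), -76.5, 87.0)
pins scene [array([303., 218.]), array([241.6, 212.2])] seen approx (241.0, 213.5) (302.5, 219.5)
```

Emit:
move_arm(plan=[[[20,14,0],[0,0,0],0.6],[[40,29,0],[0,0,0],0.6],[[45,33,0],[0,0,0],0.6],[[40,29,-10],[0,0,0],0.6],[[20,14,-20],[0,0,0],0.6],[[5,4.5,-20],[0,0,0.2],0.6],[[0,0,-20],[0,0,0],0.6],[[0,0,0],[0,0,0],0.6]])

```text
clock: 8.3
eef_pos: [596.6, 61.2, 66.6]
tool_rot: [-3.14, -0.01, -2.905]
force: [-1.0, 0.5, 0.6]
width: 51.4
gripper_force: 0.0
```

Emit:
move_arm(plan=[[[2,1,-10],[0,0,0],0.6],[[1,0,-15],[0,0,0],0.6],[[0,0,-12],[0,0,0],0.6],[[0,0,-6],[0,0,0],0.6],[[0,0,0],[0,0,0],0.6]])

```text
clock: 8.93
eef_pos: [601.9, 63.9, 25.3]
tool_rot: [-3.141, -0.005, -2.905]
force: [0.6, -0.1, 0.0]
width: 50.9
gripper_force: 0.0
```

Emit:
move_arm(plan=[[[-1,0,-4],[0,0,0],0.6],[[0,0,0],[0,0,0],0.6],[[0,0,0],[0,0,0],0],[[0,0,0],[0,0,0],0],[[0,0,0],[0,0,0],0],[[0,0,0],[0,0,0],0]])

```text
clock: 9.68
eef_pos: [601.6, 64.0, 22.3]
tool_rot: [-3.141, -0.004, -2.905]
force: [0.1, 0.3, 5.0]
width: 24.4
gripper_force: 59.9
```

Emit:
move_arm(plan=[[[0,0,5],[0,0,0],0],[[0,0,15],[0,0,0],0],[[0,0,30],[0,0,0],0],[[0,0,30],[0,0,0],0],[[-8,15,10],[0,0,0],0],[[-18,35,0],[0,0,0],0],[[-26,50,0],[0,0,0],0],[[-28,52,0],[0,0,0],0],[[-26,50,0],[0,0,0],0],[[-20,38,0],[0,0,0],0]])

```text
clock: 10.92
eef_pos: [471.9, 307.3, 111.7]
tool_rot: [3.141, -0.006, -2.901]
force: [0.3, 1.0, -1.9]
width: 24.7
gripper_force: 59.2
```

Emit:
move_arm(plan=[[[-12,20,0],[0,0,0],0],[[-4,10,-5],[0,0,0],0],[[0,0,-20],[0,0,0],0],[[0,0,-30],[0,0,0],0],[[0,0,-20],[0,0,0],0],[[0,0,0],[0,0,0],0]])

```text
clock: 11.68
eef_pos: [458.2, 332.1, 35.0]
tool_rot: [-3.138, -0.008, -2.906]
force: [-0.2, 0.4, -1.8]
width: 24.5
gripper_force: 59.2
```

Emit:
move_arm(plan=[[[0,0,-8],[0,0,0],0],[[0,0,-4],[0,0,0],0],[[0,0,-2],[0,0,0],0],[[0,0,-1],[0,0,0],0],[[0,0,0],[0,0,0],0]])

```text
clock: 12.3
eef_pos: [459.3, 334.0, 22.0]
tool_rot: [-3.141, -0.004, -2.905]
force: [-1.0, -0.5, -0.9]
width: 24.9
gripper_force: 59.2
```

Emit:
move_arm(plan=[[[0,0,-2],[0,0,0],0],[[0,0,-1],[0,0,0],0],[[0,0,0],[0,0,0],0]])

```text
clock: 12.68
eef_pos: [459.2, 333.9, 18.8]
tool_rot: [-3.141, -0.005, -2.905]
force: [-1.1, 0.5, -2.2]
width: 24.7
gripper_force: 59.2
```

Emit:
move_arm(plan=[[[0,0,-1],[0,0,0],0],[[0,0,-0.5],[0,0,0],0],[[0,0,0],[0,0,0],0]])

```text
clock: 13.05
eef_pos: [459.3, 334.0, 18.3]
tool_rot: [-3.141, -0.004, -2.905]
force: [-1.2, -2.2, 6.6]
width: 24.8
gripper_force: 60.4
```

Emit:
move_arm(plan=[[[0,0,0],[0,0,0],0.3],[[0,0,0],[0,0,0],0.5],[[0,0,0],[0,0,0],0.5],[[0,0,10],[0,0,0],0.5],[[0,0,35],[0,0,0],0.5],[[0,0,45],[0,0,0],0.5],[[4,-20,30],[0,0,-3],0.5],[[8,-40,0],[0,0,-7],0.5],[[10,-52,0],[0,0,-8],0.5],[[10,-52,0],[0,0,-8],0.5]])

```text
clock: 14.3
eef_pos: [491.6, 168.6, 138.1]
tool_rot: [-3.141, -0.003, 2.921]
force: [0.5, 0.3, 0.3]
width: 42.6
gripper_force: 0.0
```

Emit:
move_arm(plan=[[[10,-52,0],[0,0,-8],0.5],[[10,-52,0],[0,0,-8],0.5],[[10,-52,0],[0,0,-9],0.5],[[10,-52,0],[0,0,-9],0.5],[[10,-52,0],[0,0,-9],0.5],[[10,-52,0],[0,0,-9],0.5],[[10,-52,0],[0,0,-9],0.5],[[10,-52,0],[0,0,-9],0.5],[[6,-40,0],[0,0,-7],0.5],[[0,0,0],[0,0,0],0.5]])

```text
clock: 15.55
eef_pos: [576.6, -290.9, 137.6]
tool_rot: [-3.141, -0.002, 1.574]
force: [0.0, -0.0, 0.1]
width: 43.0
gripper_force: 0.0
```

Run:
```python
from h import *
im=cams.get_image("scene");cv2.imwrite("pics/scene3.png",im)
im2=cams.get_image("top");cv2.imwrite("pics/top3.png",im2)
print(blob("scene",im,(45,100,50),(80,255,255),38,(110,140,220,215)))
s=status.read_state();print(s["eef_pos"],np.degrees(s["tool_rot"]),proj("scene",s["eef_pos"]))
a=im[90:215,110:260]; b=im2[140:290,60:240]
cv2.imwrite("pics/c3.png",np.hstack([cv2.resize(x,(400,334),interpolation=cv2.INTER_CUBIC) for x in(a,b)]))
```

```text
(array([ 596.6, -306.8]), array([45.6, 66.7]), 82.2, 128.0)
[ 577.10765834 -285.34319658  137.45874864] [-179.95585004   -0.33332333   90.5970267 ] [155.75469675 156.35970564]
```

View pics/c3.png

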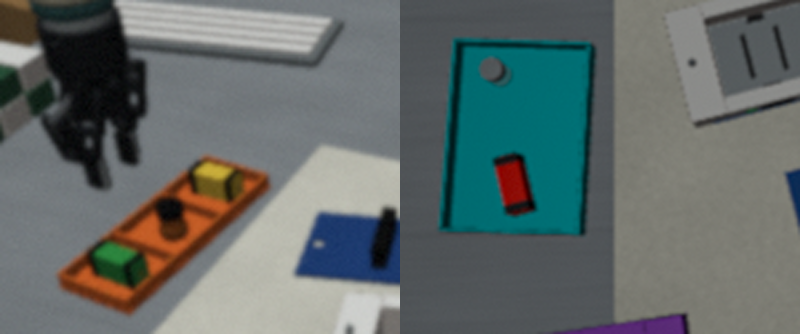

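Red pack lies flat in the empty half of the tray, vial untouched. Green pack is upright in its compartment, with the gripper just short of it.

Emit:
move_arm(plan=[[[5,-16,-10],[0,0,-4],0.5],[[0,-11,-20],[0,0,0],0.5],[[0,0,-25],[0,0,0],0.5],[[0,0,-15],[0,0,0],0.5],[[0,0,0],[0,0,0],0.5],[[0,0,0],[0,0,0],0.5]])

```text
clock: 16.4
eef_pos: [582.8, -313.2, 67.7]
tool_rot: [3.141, -0.004, 1.511]
force: [-0.2, -0.7, -0.0]
width: 42.6
gripper_force: 0.0
```

Run:
```python
from h import *
s=status.read_state();p=s["eef_pos"];print(p,np.degrees(s["tool_rot"]),s["width"],proj("scene",p))
im=cams.get_image("scene")
cv2.imwrite("pics/c4.png",cv2.resize(im[130:220,120:220],(600,540),interpolation=cv2.INTER_CUBIC))
```

```text
[ 582.77957555 -313.15018213   67.73171677] [179.99374304  -0.23996776  86.5849096 ] 42.5646112937661 [151.36253065 175.81481869]
```

View pics/c4.png

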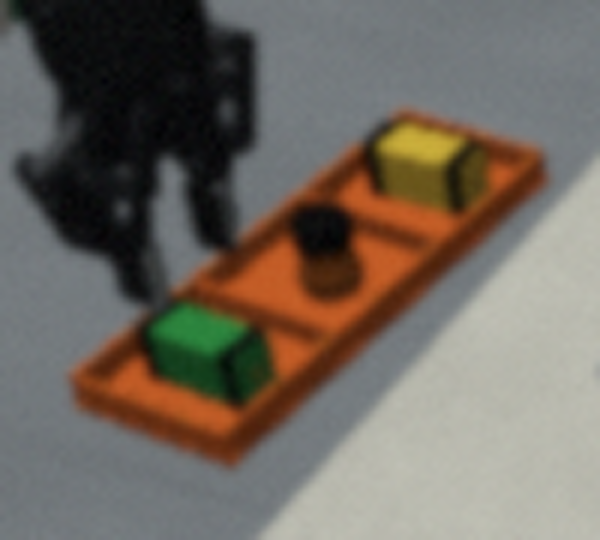

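Fingers straddle the pack along the bin's x (tips at crop 150,300 and 220,245, pack top at 205,330), consistent with the estimate. Descend.

Emit:
move_arm(plan=[[[0,0.5,-10],[0,0,0],0.5],[[0,0.5,-15],[0,0,0],0.5],[[0,0,-12],[0,0,0],0.5],[[0,0,-7],[0,0,0],0.5],[[0,0,0],[0,0,0],0.5],[[0,0,0],[0,0,0],0.5]])

```text
clock: 17.2
eef_pos: [582.5, -312.2, 23.6]
tool_rot: [-3.141, -0.004, 1.511]
force: [-0.2, 0.4, 0.5]
width: 42.2
gripper_force: 0.0
```

Emit:
move_arm(plan=[[[0,0,-3.5],[0,0,0],0.5],[[0,0,0],[0,0,0],0.5],[[0,0,0],[0,0,0],0],[[0,0,0],[0,0,0],0],[[0,0,0],[0,0,0],0],[[0,0,0],[0,0,0],0]])

```text
clock: 17.95
eef_pos: [582.6, -312.2, 20.2]
tool_rot: [3.142, -0.004, 1.511]
force: [0.0, -0.4, 4.1]
width: 24.6
gripper_force: 59.2
```

Emit:
move_arm(plan=[[[0,0,5],[0,0,0],0],[[0,0,15],[0,0,0],0],[[0,0,35],[0,0,0],0],[[0,0,35],[0,0,0],0],[[1,15,10],[0,0,-3],0],[[1,30,0],[0,0,-7],0],[[2,45,0],[0,0,-8],0],[[2,45,0],[0,0,-9],0],[[2,45,0],[0,0,-9],0],[[2,45,0],[0,0,-9],0]])

```text
clock: 19.2
eef_pos: [592.4, -85.4, 120.7]
tool_rot: [-3.141, -0.006, 0.72]
force: [1.2, -0.6, -1.2]
width: 24.7
gripper_force: 58.6
```

Emit:
move_arm(plan=[[[2,45,0],[0,0,-9],0],[[2,45,0],[0,0,-9],0],[[2,35,0],[0,0,-7],0],[[1,17,0],[0,0,-3],0],[[0,7,0],[0,0,0],0],[[0,0,0],[0,0,0],0],[[0,0,0],[0,0,0],0]])

```text
clock: 20.08
eef_pos: [599.3, 60.3, 120.1]
tool_rot: [-3.141, -0.005, 0.235]
force: [-0.0, 0.5, -1.3]
width: 24.4
gripper_force: 58.6
```

Run:
```python
from h import *
s=status.read_state();p=s["eef_pos"];print(p,np.degrees(s["tool_rot"]),s["width"],proj("scene",p))
im=cams.get_image("scene")
cv2.imwrite("pics/c5.png",cv2.resize(im[120:270,200:350],(600,600),interpolation=cv2.INTER_CUBIC))
```

```text
[599.3133153   60.27609197 120.10047736] [-179.99332781   -0.25877025   13.47981833] 24.449676500098793 [271.28068572 195.93007951]
```

View pics/c5.png

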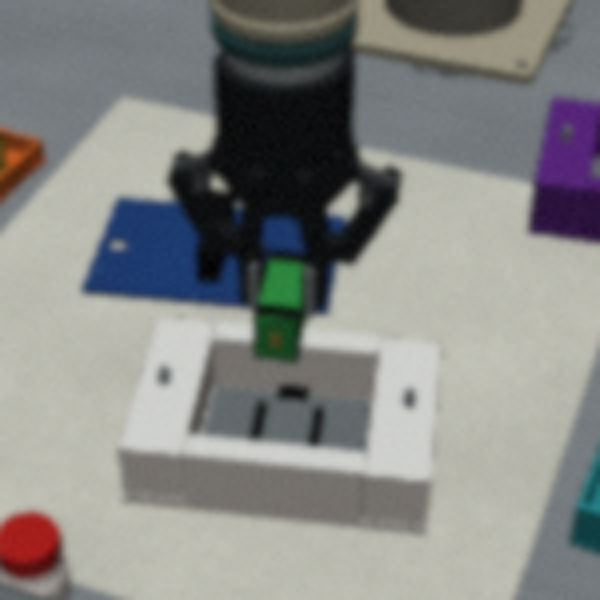

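The pack is held level and aligned above the empty bay (ribs at crop 258,420 and 317,425). Quick check of its lengthwise offset in the grip.

Run:
```python
from h import *
u=np.array([np.cos(np.radians(13.5)),np.sin(np.radians(13.5))])
v=np.array([-u[1],u[0]]);c=np.array([599.3,60.3])
for d in(28,32,36):
    q=[proj("scene",[*(c+d*u+s*13*v),z]) for z in(104,138) for s in(1,-1)]
    print(d,[np.round((x-[200,120])*4) for x in q])
print("pick", plane("scene",(200+275/4,120+358/4),104))
```

```text
28 [array([301., 357.]), array([257., 353.]), array([301., 313.]), array([256., 309.])]
32 [array([300., 361.]), array([256., 357.]), array([300., 317.]), array([255., 313.])]
36 [array([299., 366.]), array([255., 362.]), array([299., 322.]), array([254., 318.])]
pick [630.17751884  65.85002525]
```

The seen corners match a centred grip (32 mm).

Emit:
move_arm(plan=[[[0.3,2,-12],[0,0,0],0],[[0,0,-25],[0,0,0],0],[[0,0,-25],[0,0,0],0],[[0,0,-15],[0,0,0],0],[[0,0,-6],[0,0,0],0],[[0,0,0],[0,0,0],0],[[0,0,0],[0,0,0],0]])

```text
clock: 21.0
eef_pos: [600.2, 64.0, 37.6]
tool_rot: [-3.141, -0.006, 0.237]
force: [0.7, 0.7, -1.2]
width: 24.8
gripper_force: 58.6
```

Emit:
move_arm(plan=[[[-0.4,-1.5,0],[0,0,0],0],[[0,0,-4],[0,0,0],0],[[0,0,-4],[0,0,0],0],[[0,0,-3],[0,0,0],0],[[0,0,0],[0,0,0],0],[[0,0,0],[0,0,0],0]])

```text
clock: 21.75
eef_pos: [599.2, 62.4, 25.8]
tool_rot: [-3.141, -0.004, 0.237]
force: [0.4, -0.4, -0.6]
width: 24.6
gripper_force: 58.6
```

Emit:
move_arm(plan=[[[0,0,-1],[0,0,0],0],[[0,0,-1],[0,0,0],0],[[0,0,0],[0,0,0],0]])

```text
clock: 22.12
eef_pos: [599.3, 62.5, 24.2]
tool_rot: [-3.141, -0.005, 0.237]
force: [-1.4, 0.2, 3.5]
width: 24.5
gripper_force: 59.1
```

Emit:
move_arm(plan=[[[0,0,0],[0,0,0],0.3],[[0,0,0],[0,0,0],0.5],[[0,0,0],[0,0,0],0.5],[[0,0,10],[0,0,0],0.5],[[0,0,35],[0,0,0],0.5],[[0,0,35],[0,0,0],0.6],[[-20,-14,5],[0,0,-0.2],0.8],[[-40,-29,0],[0,0,0],0.8],[[-45,-34,0],[0,0,0],0.8],[[-40,-29,0],[0,0,0],0.8]])

```text
clock: 23.38
eef_pos: [452.8, -44.8, 109.6]
tool_rot: [-3.142, -0.005, 0.233]
force: [-0.0, -0.4, -0.9]
width: 68.2
gripper_force: 0.0
```

Emit:
move_arm(plan=[[[-20,-14,0],[0,0,0],0.8],[[-5,-3,-10],[0,0,0],0.8],[[0,0,-15],[0,0,0],0.8],[[0,0,0],[0,0,0],0.8],[[0,0,0],[0,0,0],0.8]])

```text
clock: 24.0
eef_pos: [430.0, -60.1, 83.8]
tool_rot: [-3.141, -0.005, 0.234]
force: [-0.5, -0.2, 0.1]
width: 68.3
gripper_force: 0.0
```

Run:
```python
from h import *
im=cams.get_image("scene");t=cams.get_image("top");cv2.imwrite("pics/top6.png",t)
print(blob("top",t,(45,100,50),(80,255,255),42,(170,115,280,205)))
cv2.imwrite("pics/c6.png",np.hstack([cv2.resize(x,(400,400),interpolation=cv2.INTER_CUBIC) for x in(im[120:270,200:350],t[110:260,165:315])]))
```

```text
(array([599.7,  63.6]), array([26.9, 45. ]), 10.0, 174.0)
```

View pics/c6.png

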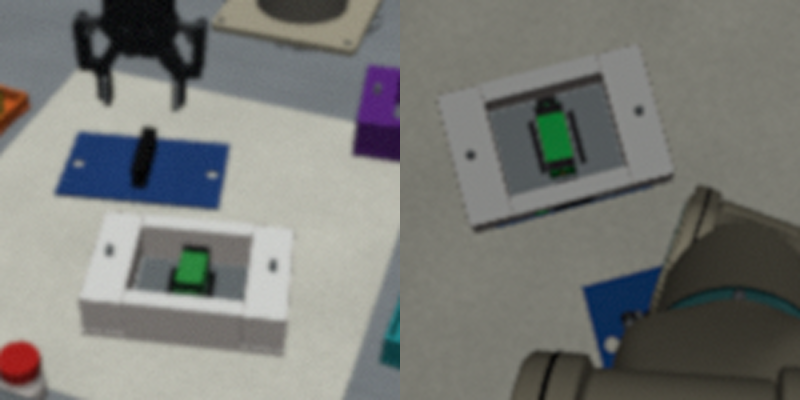

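Green pack sits between the ribs in the bay and the cover handle is directly under the gripper. Descend and grip.

Emit:
move_arm(plan=[[[0,0,-12],[0,0,0],0.8],[[0,0,-25],[0,0,0],0.8],[[0,0,-18],[0,0,0],0.8],[[0,0,-9],[0,0,0],0.8],[[0,0,0],[0,0,0],0.8],[[0,0,0],[0,0,0],0],[[0,0,0],[0,0,0],0],[[0,0,0],[0,0,0],0],[[0,0,0],[0,0,0],0],[[0,0,0],[0,0,0],0]])

```text
clock: 25.35
eef_pos: [429.0, -60.3, 23.9]
tool_rot: [-3.139, -0.004, 0.233]
force: [-0.7, 0.1, 6.4]
width: 16.3
gripper_force: 59.2
```

Emit:
move_arm(plan=[[[0,0,0],[0,0,0],0.45],[[0,0,0],[0,0,0],0.45],[[0,0,-5],[0,0,0],0.45],[[0,0,-4],[0,0,0],0.45],[[0,0,0],[0,0,0],0.45],[[0,0,0],[0,0,0],0],[[0,0,0],[0,0,0],0],[[0,0,0],[0,0,0],0],[[0,0,0],[0,0,0],0]])

```text
clock: 26.48
eef_pos: [428.7, -60.2, 14.5]
tool_rot: [-3.139, -0.003, 0.233]
force: [-1.1, -0.6, 5.8]
width: 17.0
gripper_force: 59.5
```

Emit:
move_arm(plan=[[[0,0,6],[0,0,0],0],[[0,0,20],[0,0,0],0],[[0,0,35],[0,0,0],0],[[0,0,30],[0,0,0],0],[[14,10,5],[0,0,0],0],[[28,20,0],[0,0,0],0],[[43,31,0],[0,0,0],0],[[43,31,0],[0,0,0],0],[[28,20,0],[0,0,0],0],[[14,10,0],[0,0,0],0]])

```text
clock: 27.72
eef_pos: [599.3, 64.5, 109.6]
tool_rot: [-3.138, -0.002, 0.236]
force: [-0.7, -1.2, -2.8]
width: 16.9
gripper_force: 59.1
```

Emit:
move_arm(plan=[[[0,0,-5],[0,0,0.2],0],[[0,0,-10],[0,0,0],0],[[0,0,0],[0,0,0],0],[[0,0,0],[0,0,0],0],[[0,0,0],[0,0,0],0]])

```text
clock: 28.35
eef_pos: [598.7, 61.7, 95.6]
tool_rot: [-3.139, -0.003, 0.236]
force: [0.3, -0.0, -3.0]
width: 17.1
gripper_force: 59.1
```

Emit:
move_arm(plan=[[[0,0.4,-6],[0,0,0],0],[[0,0,-5],[0,0,0],0],[[0,0,-3],[0,0,0],0],[[0,0,-2],[0,0,0],0],[[0,0,0],[0,0,0],0],[[0,0,0],[0,0,0],0]])

```text
clock: 29.1
eef_pos: [598.7, 62.4, 79.4]
tool_rot: [-3.139, -0.003, 0.236]
force: [-0.5, 0.7, -3.4]
width: 16.4
gripper_force: 59.1
```

Emit:
move_arm(plan=[[[0,0,-2],[0,0,0],0],[[0,0,-2],[0,0,0],0],[[0,0,-2],[0,0,0],0],[[0,0,0],[0,0,0],0]])

```text
clock: 29.6
eef_pos: [598.5, 62.5, 73.0]
tool_rot: [-3.138, -0.003, 0.236]
force: [-0.4, -0.7, -2.7]
width: 16.7
gripper_force: 59.1
```

Bottom is at about 58.5, so the pins are in the holes with no contact force.

Emit:
move_arm(plan=[[[0,0,-2],[0,0,0],0],[[0,0,-2],[0,0,0],0],[[0,0,-2],[0,0,0],0],[[0,0,0],[0,0,0],0]])

```text
clock: 30.1
eef_pos: [598.5, 62.5, 67.0]
tool_rot: [-3.138, -0.003, 0.237]
force: [-0.6, -0.6, -2.0]
width: 16.4
gripper_force: 59.1
```

Emit:
move_arm(plan=[[[0,0,-1.5],[0,0,0],0],[[0,0,-1],[0,0,0],0],[[0,0,0],[0,0,0],0]])

```text
clock: 30.48
eef_pos: [598.6, 62.5, 64.7]
tool_rot: [-3.138, -0.003, 0.237]
force: [-0.4, -0.1, -2.1]
width: 16.6
gripper_force: 59.1
```

Emit:
move_arm(plan=[[[0,0,-1],[0,0,0],0],[[0,0,-0.5],[0,0,0],0],[[0,0,0],[0,0,0],0]])

```text
clock: 30.85
eef_pos: [598.7, 62.5, 64.6]
tool_rot: [-3.138, -0.004, 0.236]
force: [-3.4, 1.0, 7.7]
width: 16.5
gripper_force: 60.6
```

Emit:
move_arm(plan=[[[0,0,0],[0,0,0],0.3],[[0,0,0],[0,0,0],0.6],[[0,0,0],[0,0,0],0.6],[[0,0,15],[0,0,0],0.6],[[0,0,40],[0,0,0],0.6],[[-20,-20,40],[0,0,0],0.6],[[-45,-40,0],[0,0,0],0.6],[[-45,-40,0],[0,0,0],0.6],[[-30,-30,0],[0,0,0],0.6],[[0,0,0],[0,0,0],0.6]])

```text
clock: 32.1
eef_pos: [456.5, -70.0, 159.5]
tool_rot: [-3.138, -0.003, 0.23]
force: [0.3, -0.4, -0.1]
width: 51.4
gripper_force: 0.0
```

Run:
```python
from h import *
im=cams.get_image("scene");t=cams.get_image("top");t0=cv2.imread("pics/top0.png")
print(blob("top",t,(100,120,40),(125,255,255),55,(170,115,280,205)),blob("top",t0,(100,120,40),(125,255,255),55,(170,115,280,205)))
print(status.read_state()["eef_pos"])
cv2.imwrite("pics/c7.png",np.hstack([cv2.resize(x,(400,320),interpolation=cv2.INTER_CUBIC) for x in(im[150:300,140:328],t[80:260,70:295])]))
```

```text
(array([599.7,  63.7]), array([115. , 180.1]), -76.3, 3425.5) (array([599.6,  62.2]), array([114.8, 179.9]), -76.5, 3424.0)
[459.43284978 -67.56988972 159.05806069]
```

View pics/c7.png

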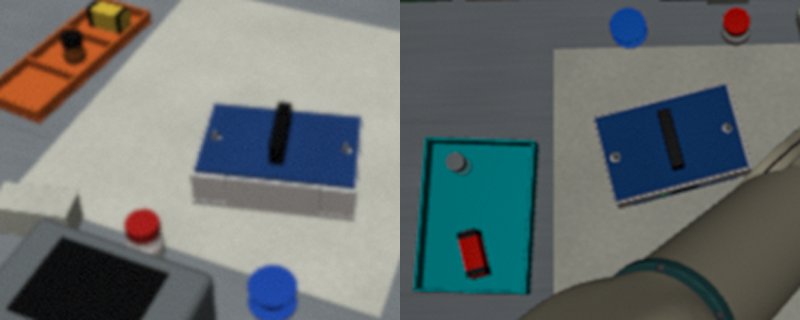

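The cover is flat and back at its starting pose (within 1.5 mm) with both pins showing through its holes. The red pack is in the tray, and everything else in view is undisturbed.

```bash
python3 -c "
from cell import ctrl
print(ctrl.finish_job())"
```

```text
the job is handed in; nothing more can be done
None
```

The battery is changed and the job handed in at about 32 s of the 72 s limit: the green pack lies flat in the bay, the spent red pack is in the teal tray, and the cover is seated over both pins.

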